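Shut the draught shield and hold out the balance's calibration rod

TASK

Get the perfumer's balance ready for its calibration reading. First lower the clear sash at the front of its draught shield by the handle until it is fully shut; then draw the calibration rod out of its sleeve at the front of the base, against its spring, until the dark ring on the rod stands at the sleeve's mouth (40 mm out), and finish while still gripping the knob and holding it there, with the sash shut. Leave the bottles and glassware around it as they stand.

Things in the scene. Friction and masses are not known exactly. Their poses are not given: they have to be found in the camera images.
- balance: Grey balance fixed on the table: base 300 (x) by 200 (y) by 75 mm high; clear draught shield 185 by 192 mm on its rear part, roof at 240 mm. Origin: centre of the underside; x points from its front (display, keys, rod) to its back, z up. The front 92 mm, ahead of the sash, is a low control panel, under 90 mm high. Sash and rod move with respect to this body.
- sash (a joint): Height (m) of the front sash above its shut position: 0 = fully shut on the sill, 0.095 = fully up. It slides straight up and down, weighs 0.3 kg and stays where it is left (guide friction 6 N: about 3 N more than its weight presses it down, about 9 N lifts it; faster motion adds 6 N per m/s).
- sash_handle (a point): Centre of the sash's white block handle, 24 (balance x) by 18 (y) by 30 mm (z), free on both y sides, 26 mm ahead of the pane (14 mm gap behind it, bridged by a 12 mm wide stem), 17 mm below the sash's top edge. In the balance's frame: x = -0.076, y = 0, z = 0.222 + sash value (m). Pinch it across y from above, or press it down.
- rod (a joint): How far (m) the calibration rod is drawn out: 0 = home, knob against the sleeve; 0.040 = its mark, the dark ring, at the sleeve's mouth; 0.060 = end stop. It slides out level, along the balance's -x. The inner spring pulls it back home with 4.8 N at 0, 9.6 N at 0.040, 12 N at 0.060; it does not latch and returns if let go.
- knob_rear (a point): Black knob on the rod's end: barrel 18 mm in diameter, 36 mm long, along the balance's x, with a flange 25 mm in diameter, 6 mm thick at its front. The steel rod behind it is 11 mm in diameter; its dark ring (3 mm wide, hidden in the sleeve at home) is 40 mm behind the barrel. This point: on the axis at the barrel's rear end; axes as the balance's (barrel runs to -x).
- knob_grip (a point): Point on the knob's axis, middle of the barrel, 18 mm ahead of its rear end, 45 mm above the table: where to grip it, across the balance's y, from above. At home it lies at x = -0.198, y = -0.065, z = 0.045 in the balance's frame.
- sleeve_mouth (a point): Centre of the mouth of the fixed sleeve (tube 18 mm in diameter, sticking 30 mm out of the front face of the base) from which the rod comes: x = -0.180, y = -0.065, z = 0.045 in the balance's frame.
- amber_bottle: Bystander: small amber dropper bottle, 33 mm in diameter, 112 mm tall, standing ahead of the balance's front, left of the rod; origin: centre of underside, z up.
- beaker: Bystander: small glass beaker, 54 mm in diameter, 75 mm tall, standing to the right of the balance near its front; origin: centre of underside.
- blue_bottle: Bystander: blue dropper bottle, 40 mm in diameter, 126 mm tall; origin: centre of underside.
- green_bottle: Bystander: green dropper bottle, 40 mm in diameter, 126 mm tall; origin: centre of underside.
- flacon: Bystander: clear rectangular perfume flacon, 34 by 50 mm, 106 mm tall with its black cap; origin: centre of underside.
- blotter_glass: Bystander: glass of paper smelling strips, 68 mm in diameter, about 160 mm tall with the strips; origin: centre of underside.
- cream_jar: Bystander: squat amber jar with black lid, 66 mm in diameter, 61 mm tall; origin: centre of underside.

How it is judged:
By the outcome, as a careful person would: the job done as asked, in the order asked, and still so for the second after the job is handed in, while the arm keeps its last pose, push and grip.
It also fails if it takes over 45 s, if anything falls off the work surface, if the arm or the gripper's body presses on something with over 40 N, if the wrist force passes 120 N, or if a joint passes its speed limit or range.

ROBOT

A 6-joint arm with a two-finger parallel gripper is mounted at the origin on the work surface. World frame = base frame: x ahead of the robot, y to its left, z up, the work surface at z = 0. Lengths are in m, angles in rad, forces in N, time in s.
With the tool pointing down it reaches from about 0.35 to 0.975 m from the base axis. Payload 4.9 kg.
Tool frame: the origin (TCP) lies on the centre line of the jaws, within the pads' length; the fingertips stand 14 mm ahead of it and the grasp point (between the pads) lies 5 mm behind it (arm.tips_ahead is the distance from the TCP to the fingertips, in m); z points along the fingers, y is the line along which they close (so a half turn about z gives the same grasp; the last joint's range is limited). The gripper opens to 85 mm and grips with 20 to 120 N. Pads are 22 mm wide; open, the fingers measure 114 mm over their backs; the gripper's body (76 mm by 85 mm) begins 54 mm behind the grasp point. The pads swing forward as they close: fully open they stand 13 mm farther back than shut.
Start: joints at [1.16, 0.053, 1.613, -0, 1.476, -0.119], TCP at [0.18, 0.599, 0.245] pointing down, gripper open.
Joint ranges: [-3.01, 3.01], [-1.01, 2.22], [0.06, 2.58], [-1.02, 4.17], [0.09, 2.62], [-3.14, 3.14]. Speed limits (rad/s): [2.57, 2.57, 3.14, 3.14, 3.14, 3.14].

INTERFACE

Orientations are given as a 3x3 rotation matrix whose columns are the frame's x, y, z axes.
In Python, from cell import arm, eyes, job, silhouettes, mark_of gives the robot as it stands.
- The arm moves only by the shell command python3 -m crank 'ROWS' [FORCE]. ROWS is JSON, a list that holds one entry, the list of rows, each a list of 5 numbers: the closure, from 0 (fully open) to 1 (shut), then the shift along the world's x, y, z in units of 25 mm (1.0 is 25 mm), then the turn about the world's z in units of 10 degrees (1.0 is 10 degrees). In form: [[[hand, tx, ty, tz, turn], ...]]. A call has exactly 8 rows; each row shifts and turns the commanded pose from where the row before left it; what a row does not reach is not made up. A row lasts 1/8 s, in which the tool goes at most 62.5 mm and 10.7 degrees, less where a joint would pass 70% of its speed; a pose out of reach is approached as far as the arm can. A call is refused whole if a number of a shift passes 1 or a number of a turn 1, either way. A call with a gripper value outside its range is refused whole. The fingers move at their own pace and stop on an object; FORCE is the grip in N (left out, the last holds). Time passes only in rows, so rows that do not move let the fingers close, or fill a call up. It gives the time, the measured TCP pose, the force, the opening and the grip force at its end, in the units of the state.
- arm.get_state(): the state, without advancing time (a new reading comes with each control period).
- eyes.camera(name): name is "scene" or "top"; returns a dict with "image" (400x640x3 uint8, red, green, blue), "depth" (400x640 float32, m along the optical axis (not along the pixel's ray), 0 where there is no reading), "mtx" (3x3 intrinsics, pixels), "D" ([k1, k2, p1, p2, k3] as OpenCV has them; the pictures are not rectified), "R" (3x3) and "t" (3): a world point X has camera coordinates R X + t. Camera axes: x right, y down, z forward; pixel columns grow to the right and rows downward; lengths in m; the calibration is good to about 2 mm. A picture is of the moment at which its call begins.
- job.job_done(): hands the job in; it is judged then, once.
Trained networks look in the newest picture that a camera, given by its name, has taken for a name from the list of things; names that differ only in an ending like _2 or _b are one class to them, and where a whole thing is asked for, a point or a joint stands for the part that bears it (a point fixed in the world has none). Each returns a list of dicts, best first, with "score" (0 to 1); they miss things now and then, are a little off and sometimes report something else, mostly with a low value. They report only what shows in the picture. A call takes as long as a camera call.
- silhouettes(thing, camera): "pixels" (400x640 bool, what is visible of it) and "pixel" ([column, row] in pixels, amid what is visible of it).
- mark_of(thing, camera): "pixel" ([column, row] in pixels: a listed point, or the origin of a listed thing).
The state is a dict: "time": time; "qpos": joint angles; "dq": joint speeds; "effort": joint torques, N m; "ee_pos": TCP position; "tcp_rot": TCP orientation; "contact_force": force on the tool from outside, world axes, zero at the start; "ft_torque": the same for the moment, N m; "finger_gap": finger opening in m; "gripper_force": force on a finger pad.
Only numpy, scipy, OpenCV 4.12 (cv2) and the standard library are available. Lean on these libraries where they do the work, as an engineer would, in place of code of your own. Each camera call takes 0.05 s, during which the arm holds its last target. There are 200 camera calls.

## Working session

There is one attempt and no reset: what is moved stays moved. The work goes in short steps, Python scripts to look and compute and a shell command to move; the robot and the scene stay as the last step left them, time stands still between calls to the robot, and variables do not carry over. Pictures are saved under pics/ and viewed, at most 10 in all, crops included, and the job is handed in when it is done.

```bash
ls; mkdir -p pics
cat > h.py <<'E'
import numpy as np, cv2
from cell import arm, eyes, job, silhouettes, mark_of
def und(c,px): return cv2.undistortPoints(np.array([[px]],float),c["mtx"],np.array(c["D"],float))[0,0]
def ray(c,px):
    R=np.array(c["R"]);t=np.array(c["t"]);u=und(c,px)
    return -R.T@t, R.T@np.array([u[0],u[1],1.])
def at_z(c,px,z):
    o,d=ray(c,px); return o+d*(z-o[2])/d[2]
def at_depth(c,px):
    o,d=ray(c,px); x,y=int(round(px[0])),int(round(px[1]))
    p=c["depth"][max(0,y-1):y+2,max(0,x-1):x+2]; p=p[p>0]
    return o+d*np.median(p) if p.size else None
def proj(c,X):
    return cv2.projectPoints(np.array(X,float).reshape(-1,1,3),cv2.Rodrigues(np.array(c["R"]))[0],np.array(c["t"],float),np.array(c["mtx"]),np.array(c["D"],float))[0][:,0]
E
python3 - <<'E'
from h import *
np.set_printoptions(precision=4,suppress=True)
for n in ["scene","top"]:
    c=eyes.camera(n); cv2.imwrite(f"pics/{n}0.png",c["image"][:,:,::-1]); print(n,-np.array(c["R"]).T@np.array(c["t"]))
    for th,z in [("balance",0),("sash_handle",None),("knob_rear",.045),("knob_grip",.045),("sleeve_mouth",.045),("amber_bottle",0),("beaker",0),("blue_bottle",0),("green_bottle",0),("flacon",0),("blotter_glass",0),("cream_jar",0)]:
        for m in mark_of(th,n)[:2]:
            p=m["pixel"]; print(th,round(m["score"],2),np.round(p,1),at_depth(c,p), at_z(c,p,z) if z is not None else "")
print(arm.get_state())
E
```

```text
pics
scene [ 0.6543 -0.5669  1.2552]
balance 0.6 [352.6 245.9] [ 0.6962 -0.1376  0.1915] [ 0.7037 -0.0603  0.    ]
balance 0.32 [353.3 307.7] [ 0.7236 -0.2636  0.0053] [ 0.7239 -0.2623  0.    ]
sash_handle 0.75 [337.  217.3] [ 0.6448 -0.1022  0.2891] 
knob_rear 0.45 [313.  279.7] [ 0.5923 -0.2045  0.0489] [ 0.5921 -0.2033  0.045 ]
knob_grip 0.63 [307.6 285.1] [ 0.5786 -0.2245  0.0536] [ 0.5781 -0.222   0.045 ]
sleeve_mouth 0.87 [313.7 282.7] [ 0.5957 -0.2142  0.0514] [ 0.5954 -0.2123  0.045 ]
amber_bottle 0.64 [284.2 256.9] [ 0.4929 -0.1411  0.0428] [ 0.4872 -0.126   0.    ]
beaker 0.53 [350.8 307.9] [ 0.7161 -0.2651  0.0051] [ 0.7163 -0.2639  0.    ]
blue_bottle 0.53 [301.1 126.6] [0.4652 0.4008 0.0036] [0.4646 0.4036 0.    ]
blue_bottle 0.36 [312.9 366.8] [ 0.6262 -0.458   0.1106] [ 0.6235 -0.4474  0.    ]
green_bottle 0.57 [329.9 128.1] [0.577  0.3892 0.0274] [0.5753 0.4105 0.    ]
flacon 0.77 [252.9 341.1] [ 0.4473 -0.4058  0.0541] [ 0.438  -0.3985  0.    ]
blotter_glass 0.57 [312.  367.1] [ 0.624  -0.459   0.1102] [ 0.6211 -0.4486  0.    ]
cream_jar 0.85 [285.4 360.5] [ 0.5475 -
[... 1085 characters left out ...]
465.2 191.3] [ 0.6109 -0.4183  0.087 ] [ 0.6262 -0.4532  0.    ]
cream_jar 0.9 [462.6 223.7] [ 0.5193 -0.4161  0.0597] [ 0.5244 -0.4394  0.    ]
{'time': 1.3, 'qpos': array([ 1.16  ,  0.0527,  1.6129,  0.    ,  1.476 , -0.119 ]), 'dq': array([-0.0004,  0.    ,  0.0006, -0.0004,  0.0002,  0.0003]), 'effort': array([ -0.0004, -39.3701, -37.045 ,  -0.0001,   0.0006,  -0.    ]), 'ee_pos': array([0.1798, 0.5986, 0.2453]), 'tcp_rot': array([[-0.9577,  0.2877, -0.    ],
       [ 0.2877,  0.9577,  0.    ],
       [ 0.    ,  0.    , -1.    ]]), 'contact_force': array([ 0.3253,  0.5403, -0.4323]), 'ft_torque': array([ 0.002 , -0.0199, -0.0479]), 'gripper_force': 0.0, 'finger_gap': 0.08553280352266564}
```

Run:
```python
import cv2
a=cv2.imread("pics/scene0.png")[190:340,230:430]; b=cv2.imread("pics/top0.png")[90:290,300:500]
cv2.imwrite("pics/sc.png",cv2.resize(a,None,fx=4,fy=4,interpolation=cv2.INTER_CUBIC));cv2.imwrite("pics/tc.png",cv2.resize(b,None,fx=3,fy=3,interpolation=cv2.INTER_CUBIC))
```

```text
(no output)
```

View pics/sc.png

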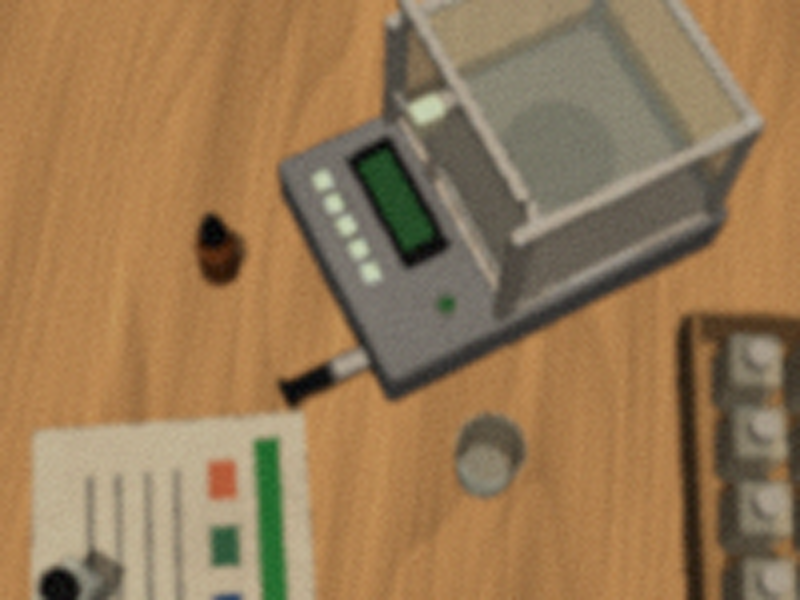

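View pics/tc.png

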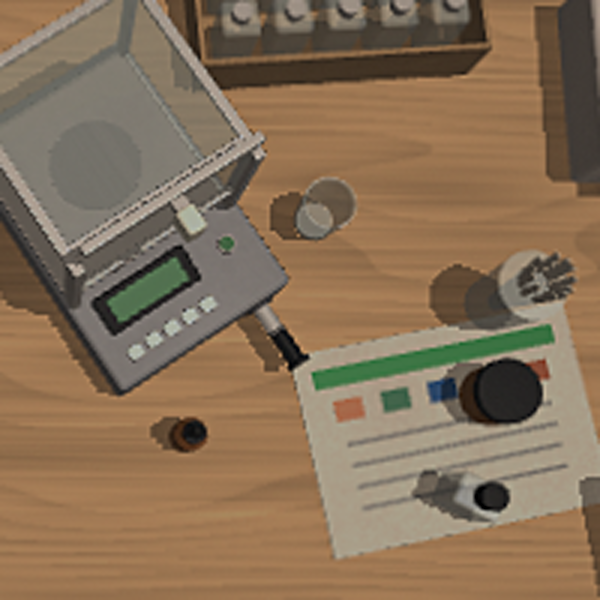

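The scene view shows the balance turned about 35°. The white handle is near pixel (337,217), the knob near (307,285) and the amber bottle near (284,252). The top view agrees, with the handle at (363,162) and the knob at (397,205). Next I fit the balance pose and check it against the edges in the pictures.

```bash
cat > fit.py <<'E'
from h import *
from scipy.optimize import least_squares
np.set_printoptions(precision=4,suppress=True)
P={"balance":(0,0,0),"knob_rear":(-.18,-.065,.045),"knob_grip":(-.198,-.065,.045),"sleeve_mouth":(-.18,-.065,.045),"sash_handle":(-.076,0,.222)}
def W(p,b):
    b=np.array(b,float).reshape(-1,3); c,s=np.cos(p[2]),np.sin(p[2])
    return np.c_[p[0]+c*b[:,0]-s*b[:,1],p[1]+s*b[:,0]+c*b[:,1],b[:,2]]
def handle(p): return W(p,(-.076,0,.222+p[3]))
if __name__=="__main__":
    C={n:eyes.camera(n) for n in("scene","top")}
    M=[(n,k,mark_of(k,n)) for n in C for k in P]
    M=[(n,k,np.array(m[0]["pixel"])) for n,k,m in M if m]
    # base top-face from depth: minimum-area rectangle is 300x200
    def res(p):
        r=[]
        for n,k,px in M:
            X=handle(p) if k=="sash_handle" else W(p,P[k])
            r.append((proj(C[n],X)[0]-px)*(.5 if k=="balance" else 1))
        return np.concatenate(r)
    f=least_squares(res,[.706,-.057,np.radians(34.7),.05],loss="soft_l1",f_scale=1.5); p=f.x
    print("pose",p[:2],np.degrees(p[2]),"sash",p[3]); print(np.round(res(p).reshape(-1,2),1).tolist(),[m[:2] for m in M])
    print("handle",handle(p)," knob",W(p,P["knob_grip"])); np.save("p.npy",p)
    a=[]
    for n,(x0,y0) in (("scene",(240,150)),("top",(270,80))):
        im=cv2.resize(C[n]["image"][y0:y0+200,x0:x0+200,::-1],None,fx=2*1.9,fy=2*1.9)
        def L(b,col,close=True):
            q=(proj(C[n],W(p,b))-[x0,y0]+.5)*3.8; cv2.polylines(im,[q.astype(int)],close,col,1)
        L([(-.15,-.1,.075),(.15,-.1,.075),(.15,.1,.075),(-.15,.1,.075)],(0,0,255))
        L([(-.15,-.1,0),(.15,-.1,0),(.15,.1,0),(-.15,.1,0)],(0,255,255))
        L([(-.222,-.065,.045),(-.15,-.065,.045)],(255,255,0),False)
        h=p[3]+.237; L([(-.088,-.009,h),(-.064,-.009,h),(-.064,.009,h),(-.088,.009,h)],(255,0,255))
        a.append(cv2.resize(im,(400,400)) if 0 else im)
    im=np.hstack(a); cv2.imwrite("pics/fit.png",cv2.resize(im,(800,400),interpolation=cv2.INTER_AREA))
E
python3 fit.py
```

```text
pose [ 0.7085 -0.057 ] 33.150463217286514 sash 0.048063921289751545
[[1.2, 0.4], [28.0, 27.9], [-0.0, -1.5], [1.6, -0.7], [0.2, -0.5], [3.2, 0.6], [-0.7, 1.3], [1.0, 1.1], [-0.6, 0.6]] [('scene', 'balance'), ('scene', 'knob_rear'), ('scene', 'knob_grip'), ('scene', 'sleeve_mouth'), ('scene', 'sash_handle'), ('top', 'knob_rear'), ('top', 'knob_grip'), ('top', 'sleeve_mouth'), ('top', 'sash_handle')]
handle [[ 0.6449 -0.0986  0.2701]]  knob [[ 0.5783 -0.2197  0.045 ]]
```

View pics/fit.png

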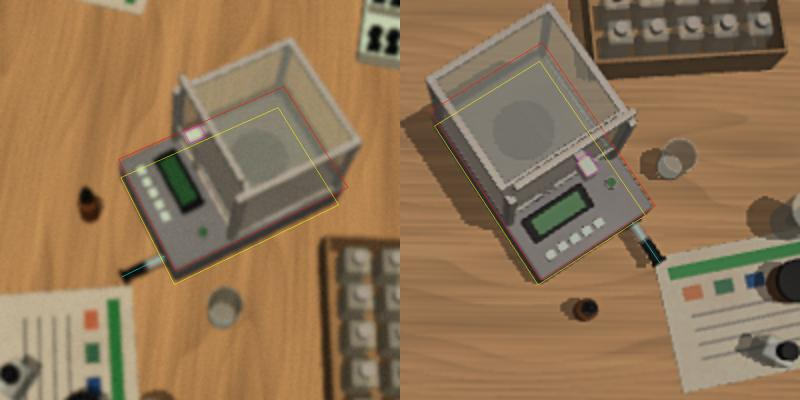

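The overlay lies on the handle and rod in both views, though the yaw needs tightening. I refine it from the depth of the panel's top face (z ≈ 0.075).

Run:
```python
from fit import *
p=np.load("p.npy")
for n in("scene","top"):
    c=eyes.camera(n); v,u=np.mgrid[0:400,0:640]; d=c["depth"].ravel()
    q=cv2.undistortPoints(np.c_[u.ravel(),v.ravel()].astype(float)[:,None],c["mtx"],np.array(c["D"],float))[:,0]
    X=(np.c_[q,np.ones(len(q))]*d[:,None]-np.array(c["t"]))@np.array(c["R"])
    cs,sn=np.cos(p[2]),np.sin(p[2]); Y=X[:,:2]-p[:2]; B=np.c_[cs*Y[:,0]+sn*Y[:,1],-sn*Y[:,0]+cs*Y[:,1],X[:,2]]
    ok=(d>0)&(abs(B[:,2]-.075)<.008)&(abs(B[:,0]+.11)<.07)&(abs(B[:,1])<.13)
    b=B[ok]; print(n,len(b),"z",np.median(b[:,2]))
    # front edge: min x' per y' bin ; side edges per x' bin
    ys=np.arange(-.085,.09,.01); fx=np.array([np.percentile(b[abs(b[:,1]-y)<.005][:,0],2) for y in ys])
    k=np.polyfit(ys,fx,1); print(" front x at y=0",k[1],"yaw corr deg",-np.degrees(np.arctan(k[0])), "std",np.std(fx-np.polyval(k,ys)))
    for s in(-1,1):
        xs=np.arange(-.14,-.07,.007); e=np.array([np.percentile(b[abs(b[:,0]-x)<.0035][:,1]*s,98)*s for x in xs]); k=np.polyfit(xs,e,1)
        print(" side",s,"y",e.mean(),"yaw corr",np.degrees(np.arctan(k[0])))
    for nm,zz,xr in(("knob",(.03,.065),(-.215,-.185)),("rod axis",(.035,.065),(-.23,-.152))):
        o=(d>0)&(B[:,2]>zz[0])&(B[:,2]<zz[1])&(B[:,0]>xr[0])&(B[:,0]<xr[1])&(abs(B[:,1]+.065)<.03); b2=B[o]
        print(" ",nm,len(b2),b2.mean(0),b2.min(0),b2.max(0),"slope deg",np.degrees(np.polyfit(b2[:,0],b2[:,1],1)[0]))
    o=(d>0)&(abs(B[:,0]+.076)<.03)&(abs(B[:,1])<.03)&(B[:,2]>.26);b2=B[o];print("  handle",len(b2),b2.mean(0),b2.min(0),b2.max(0))
    tp=b2[b2[:,2]>np.percentile(b2[:,2],60)]; print(np.round(b2[np.argsort(-b2[:,2])][:12],3).tolist())
```

```text
scene 1966 z 0.07547130351569878
 front x at y=0 -0.15073824831641602 yaw corr deg 0.855267241783748 std 0.0005899386318450496
 side -1 y -0.09779832608317618 yaw corr 0.3146428209330024
 side 1 y 0.09279016095992883 yaw corr 0.8877875068143266
  knob 61 [-0.1999 -0.0683  0.0513] [-0.2145 -0.0766  0.0456] [-0.1853 -0.0577  0.0566] slope deg 1.5573383229487499
  rod axis 164 [-0.1872 -0.0676  0.0517] [-0.224  -0.0832  0.0362] [-0.152  -0.0351  0.0599] slope deg 2.4367007103706317
  handle 204 [-0.066  -0.0016  0.2852] [-0.0905 -0.0297  0.26  ] [-0.0481  0.0294  0.296 ]
[[-0.055, -0.014, 0.296], [-0.052, 0.002, 0.295], [-0.055, 0.013, 0.294], [-0.058, -0.015, 0.294], [-0.051, 0.005, 0.294], [-0.054, -0.029, 0.294], [-0.056, 0.011, 0.294], [-0.052, -0.027, 0.294], [-0.053, 0.006, 0.294], [-0.074, -0.0, 0.294], [-0.056, -0.022, 0.294], [-0.052, 0.025, 0.294]]
top 2143 z 0.0747732579051094
 front x at y=0 -0.14910353510191549 yaw corr deg 0.7603439607351121 std 0.0007032362616979564
 side -1 y -0.09258281280825328 yaw corr 0.6708100675090163
 side 1 y 0.09743067940065661 yaw corr 1.2661623795200132
  knob 64 [-0.1999 -0.0631  0.0509] [-0.2146 -0.0733  0.043 ] [-0.1853 -0.0555  0.0579] slope deg 1.1324180478207773
  rod axis 155 [-0.1887 -0.0628  0.0515] [-0.2234 -0.0752  0.0391] [-0.1525 -0.05    0.0598] slope deg 1.0741241183908377
  handle 231 [-0.0651  0.0018  0.2872] [-0.0896 -0.0297  0.2617] [-0.0483  0.0297  0.2968]
[[-0.05, 0.01, 0.297], [-0.056, 0.008, 0.295], [-0.052, 0.002, 0.294], [-0.057, 0.011, 0.294], [-0.051, 0.007, 0.293], [-0.052, -0.012, 0.293], [-0.055, 0.019, 0.293], [-0.056, -0.015, 0.293], [-0.052, -0.017, 0.293], [-0.051, 0.03, 0.293], [-0.053, -0.0, 0.293], [-0.048, -0.011, 0.292]]
```

Yaw comes out at 34.0°, the sash at about 0.052, the handle at (0.645, -0.099) with its top at z ≈ 0.289, and the knob at (0.578, -0.221, 0.045). Those heights match the sizes given, so I travel over with the fingers shut.

```bash
python3 -m crank '[[[1,0.66,-1,0.6,-0.5],[1,0.66,-1,0.6,-0.5],[1,0.66,-1,0.6,-0.5],[1,0.66,-1,0.6,-0.5],[1,0.66,-1,0.6,-0.5],[1,0.66,-1,0.6,-0.5],[1,0.66,-1,0.6,-0.5],[1,0.66,-1,0.6,-0.5]]]' 40
python3 -m crank '[[[1,0.66,-1,0,-0.5],[1,0.66,-1,0,-0.5],[1,0.66,-1,0,-0.5],[1,0.66,-1,0,-0.5],[1,0.66,-1,0,-0.5],[1,0.66,-1,0,-0.5],[1,0.66,-1,0,-0.5],[1,0.66,-1,0,-0.5]]]'
python3 -m crank '[[[1,0.66,-1,0,-0.5],[1,0.66,-1,0,-0.5],[1,0.66,-1,0,-0.5],[1,0.66,-1,0,-0.5],[1,0.66,-1,0,-0.5],[1,0.66,-1,0,-0.5],[1,0.66,-1,0,-0.5],[1,0.66,-1,0,-0.5]]]'; python3 -c "from cell import arm;print(arm.get_state())"
```

```text
time: 3.0
ee_pos: [0.3122, 0.3977, 0.3659]
tcp_rot: [[-0.546, 0.837, 0.0], [0.837, 0.546, 0.0], [-0.0, 0.0, -1.0]]
contact_force: [-0.3, -0.7, 0.0]
finger_gap: 0.0002
gripper_force: 0.0
time: 4.0
ee_pos: [0.4442, 0.1977, 0.3655]
tcp_rot: [[0.12, 0.993, 0.0], [0.993, -0.12, 0.0], [0.0, 0.0, -1.0]]
contact_force: [-0.3, -0.1, -0.7]
finger_gap: 0.0001
gripper_force: 0.0
time: 5.0
ee_pos: [0.5763, -0.0023, 0.3654]
tcp_rot: [[0.73, 0.683, 0.0], [0.683, -0.73, 0.0], [0.0, 0.0, -1.0]]
contact_force: [-0.4, -0.9, 0.7]
finger_gap: 0.0
gripper_force: 0.0
{'time': 5.0, 'qpos': array([-1.33125292e-01, -1.06117675e-01,  1.57169367e+00,  4.31036189e-05,
        1.67579695e+00,  6.85186934e-01]), 'dq': array([-0.32376295,  0.31009957, -0.28414154,  0.00200552, -0.02709271,
        0.36725509]), 'effort': array([  1.32072072, -35.08604407, -37.22714067,  -0.03734749,
         0.04400866,  -0.30937381]), 'ee_pos': array([ 0.57626638, -0.00229819,  0.36538622]), 'tcp_rot': array([[ 7.29990244e-01,  6.83457529e-01,  2.23450267e-04],
       [ 6.83457544e-01, -7.29990264e-01,  1.33250309e-05],
       [ 1.72223612e-04,  1.42991628e-04, -9.99999975e-01]]), 'contact_force': array([-0.40517293, -0.93723402,  0.6719199 ]), 'ft_torque': array([ 0.01553739, -0.01830325, -0.0067428 ]), 'gripper_force': 0.0, 'finger_gap': 1.358820894372691e-05}
```

```bash
python3 -m crank '[[[1,0.69,-0.96,0,-0.3],[1,0.69,-0.96,0,-0.3],[1,0.69,-0.96,0,-0.3],[1,0.68,-0.97,0,0],[1,0,0,-0.7,0],[1,0,0,-0.7,0],[1,0,0,-0.6,0],[1,0,0,0,0]]]'; python3 fit.py
```

```text
time: 6.0
ee_pos: [0.6434, -0.0968, 0.3127]
tcp_rot: [[0.826, 0.564, -0.004], [0.564, -0.826, 0.001], [-0.003, -0.003, -1.0]]
contact_force: [-0.1, 0.3, -0.1]
finger_gap: -0.0001
gripper_force: 0.0
pose [ 0.7084 -0.054 ] 34.15763925567472 sash 0.051316050918287434
[[0.3, -0.0], [-1.1, 0.2], [-1.1, 0.6], [2.3, 0.6], [1.8, -0.8], [0.7, -0.3], [-0.7, 1.2]] [('scene', 'balance'), ('scene', 'knob_rear'), ('scene', 'knob_grip'), ('scene', 'sleeve_mouth'), ('scene', 'sash_handle'), ('top', 'balance'), ('top', 'sash_handle')]
handle [[ 0.6455 -0.0967  0.2733]]  knob [[ 0.581 -0.219  0.045]]
```

Run:
```python
from h import *
im=[]
for n in("scene","top"):
    c=eyes.camera(n); p=arm.get_state()["ee_pos"].copy(); p[2]-=.014; u,v=proj(c,p)[0].astype(int)
    print(n,u,v)
    a=c["image"][v-50:v+50,u-50:u+50,::-1].copy(); im.append(cv2.resize(a,(400,400),interpolation=cv2.INTER_CUBIC))
cv2.imwrite("pics/above.png",np.hstack(im))
```

```text
scene 337 213
top 363 160
```

View pics/above.png

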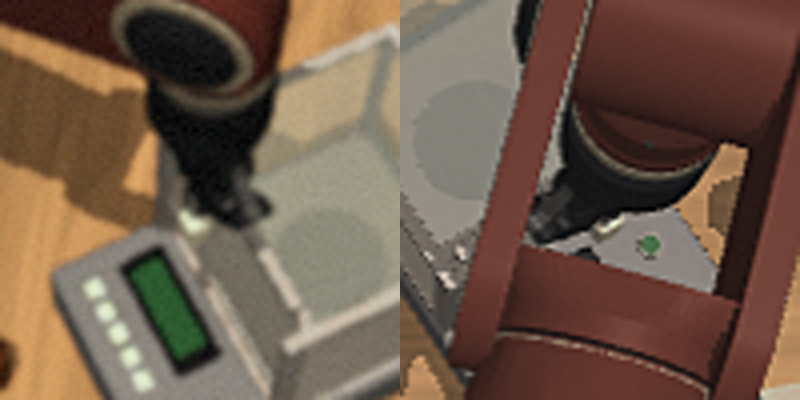

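In the scene view the closed fingertips stand just over the white handle, at crop pixel (195,220). The top view is mostly hidden by the arm. I press down in steps and watch the force.

```bash
python3 -m crank '[[[1,0.04,-0.04,-0.2,0],[1,0,0,-0.2,0],[1,0,0,-0.2,0],[1,0,0,-0.2,0],[1,0,0,-0.2,0],[1,0,0,-0.2,0],[1,0,0,-0.2,0],[1,0,0,-0.2,0]]]'; python3 -c "
from h import *
c=eyes.camera('scene')
im=c['image'][150:300,250:450,::-1]
cv2.imwrite('pics/press.png',cv2.resize(im,(800,600),interpolation=cv2.INTER_CUBIC))
for m in mark_of('sash_handle','scene'): print(m, at_depth(c,m['pixel']))"
```

```text
time: 7.7
ee_pos: [0.6455, -0.0987, 0.275]
tcp_rot: [[0.826, 0.563, -0.0], [0.563, -0.826, -0.0], [-0.0, 0.0, -1.0]]
contact_force: [-0.6, -0.3, 3.0]
finger_gap: 0.0003
gripper_force: 1.7
{'pixel': [337.7, 222.7], 'score': 0.72} [ 0.64837087 -0.12865971  0.3131755 ]
```

View pics/press.png

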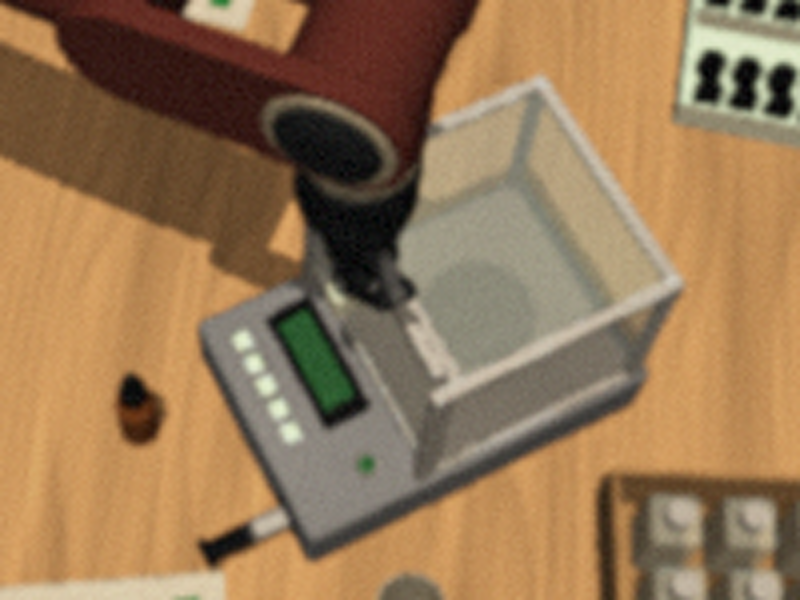

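The handle sits under the tips at crop pixel (335,290), and the 3 N reading matches the sash sliding. I continue down about 24 mm.

```bash
python3 -m crank '[[[1,0,0,-0.2,0],[1,0,0,-0.2,0],[1,0,0,-0.2,0],[1,0,0,-0.2,0],[1,0,0,-0.1,0],[1,0,0,-0.04,0],[1,0,0,-0.04,0],[1,0,0,0,0]]]'
```

```text
time: 8.8
ee_pos: [0.6456, -0.0987, 0.2511]
tcp_rot: [[0.826, 0.563, 0.0], [0.563, -0.826, 0.0], [0.0, 0.0, -1.0]]
contact_force: [-0.7, 0.1, 3.6]
finger_gap: -0.0001
gripper_force: 1.8
```

```bash
python3 -m crank '[[[1,0,0,-0.04,0],[1,0,0,0,0],[1,0,0,-0.04,0],[1,0,0,0,0],[1,0,0,0,0],[1,0,0,0,0],[1,0,0,0,0],[1,0,0,0,0]]]'
```

```text
time: 9.8
ee_pos: [0.6456, -0.0986, 0.251]
tcp_rot: [[0.826, 0.563, 0.001], [0.563, -0.826, -0.0], [0.001, 0.001, -1.0]]
contact_force: [-3.6, 2.7, 10.2]
finger_gap: 0.0002
gripper_force: 4.8
```

The force rose to 10 N with no further travel at handle top z = 0.237, which is exactly the shut height, so the sash is shut. I lift off and go above the knob with the gripper open.

```bash
python3 -m crank '[[[1,0,0,0.5,0],[1,0,0,0.7,0],[0,-0.53,-0.98,0,0],[0,-0.53,-0.98,0,0],[0,-0.53,-0.98,0,0],[0,-0.53,-0.98,-0.4,0],[0,-0.54,-0.96,-1,0],[0,0,0,-1,0]]]'
python3 -m crank '[[[0,0,0,-0.7,0],[0,0,0,0,0],[0,0,0,0,0],[0,0,0,0,0],[0,0,0,0,0],[0,0,0,0,0],[0,0,0,0,0],[0,0,0,0,0]]]'
python3 fit.py
python3 - <<'E'
from h import *
im=[]
for n in("scene","top"):
    c=eyes.camera(n); u,v=proj(c,[.60,-.19,.08])[0].astype(int)
    a=c["image"][v-70:v+70,u-70:u+70,::-1].copy(); im.append(cv2.resize(a,(400,400),interpolation=cv2.INTER_CUBIC))
cv2.imwrite("pics/k1.png",np.hstack(im))
E
```

```text
time: 10.8
ee_pos: [0.5787, -0.2226, 0.2193]
tcp_rot: [[0.828, 0.561, 0.001], [0.561, -0.828, -0.001], [0.001, 0.002, -1.0]]
contact_force: [0.1, 0.7, -0.1]
finger_gap: 0.0856
gripper_force: 0.0
time: 11.8
ee_pos: [0.579, -0.2207, 0.2013]
tcp_rot: [[0.826, 0.563, 0.0], [0.563, -0.826, 0.0], [0.0, -0.0, -1.0]]
contact_force: [-0.8, 0.4, -1.3]
finger_gap: 0.0855
gripper_force: 0.0
pose [ 0.7072 -0.0594] 33.54473379967485 sash 0.021191444016385484
[[1.0, -0.0], [0.9, 0.4], [-42.3, -24.1], [2.1, 1.8], [1.8, -0.8], [0.8, 0.6], [0.8, 0.3], [-0.1, 2.5]] [('scene', 'balance'), ('scene', 'knob_rear'), ('scene', 'knob_grip'), ('scene', 'sleeve_mouth'), ('scene', 'sash_handle'), ('top', 'balance'), ('top', 'sleeve_mouth'), ('top', 'sash_handle')]
handle [[ 0.6438 -0.1013  0.2432]]  knob [[ 0.5781 -0.2229  0.045 ]]
```

View pics/k1.png

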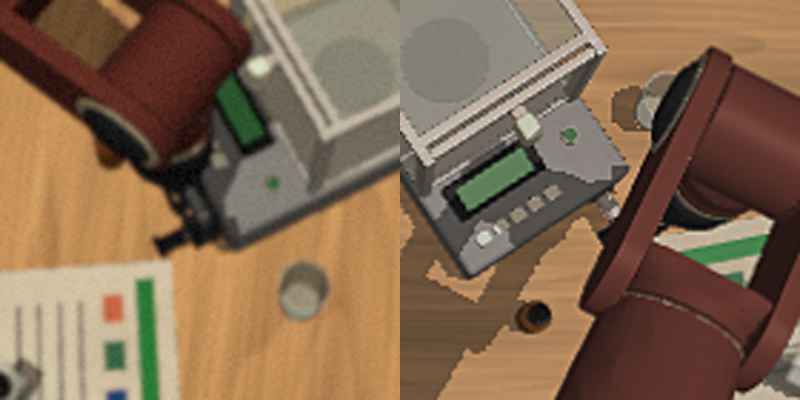

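The gripper is open above the knob, at scene crop (185,235), and the sash handle sits low near the panel. The network's estimate of the sash value (0.021) disagrees with the press, so I check the handle height by depth before going on.

Run:
```python
from fit import *
p=[.7085,-.057,np.radians(33.9),0]
for n in("scene","top"):
    c=eyes.camera(n); v,u=np.mgrid[0:400,0:640]; d=c["depth"].ravel()
    q=cv2.undistortPoints(np.c_[u.ravel(),v.ravel()].astype(float)[:,None],c["mtx"],np.array(c["D"],float))[:,0]
    X=(np.c_[q,np.ones(len(q))]*d[:,None]-np.array(c["t"]))@np.array(c["R"])
    cs,sn=np.cos(p[2]),np.sin(p[2]); Y=X[:,:2]-p[:2]; B=np.c_[cs*Y[:,0]+sn*Y[:,1],-sn*Y[:,0]+cs*Y[:,1],X[:,2]]
    o=(d>0)&(abs(B[:,0]+.076)<.010)&(abs(B[:,1])<.007)&(B[:,2]>.15);print(n,"handle top z",o.sum(),np.percentile(B[o][:,2],[10,50,90]))
    o=(d>0)&(abs(B[:,0]+.052)<.006)&(abs(B[:,1])<.09)&(B[:,2]>.15);print(" pane/rail",o.sum(),np.percentile(B[o][:,2],[50,90,98]))
    for m in mark_of("sash_handle",n): print(m, at_depth(c,m["pixel"]))
print(W(p,P["knob_grip"]))
```

```text
scene handle top z 40 [0.228  0.2364 0.2391]
 pane/rail 495 [0.2116 0.2402 0.2422]
{'pixel': [339.9, 227.0], 'score': 0.65} [ 0.6552 -0.1007  0.2269]
top handle top z 39 [0.2339 0.2352 0.2374]
 pane/rail 486 [0.2361 0.2397 0.2409]
{'pixel': [360.1, 163.8], 'score': 0.94} [ 0.6527 -0.0969  0.2356]
[[ 0.5804 -0.2214  0.045 ]]
```

The handle top is at z ≈ 0.236, so the sash is shut. I descend over the knob.

```bash
python3 -m crank '[[[0,0.02,-0.01,-1,0],[0,0,0,-1,0],[0,0,0,-1,0],[0,0,0,-1,0],[0,0,0,-1,0],[0,0,0,-1,0],[0,0,0,-0.45,0],[0,0,0,0,0]]]'
python3 -m crank '[[[0.5,0,0,0,0],[0.6,0,0,0,0],[0.7,0,0,0,0],[1,0,0,0,0],[1,0,0,0,0],[1,0,0,0,0],[1,0,0,0,0],[1,0,0,0,0]]]' 60
```

```text
time: 13.7
ee_pos: [0.5791, -0.2207, 0.0393]
tcp_rot: [[0.826, 0.563, -0.001], [0.563, -0.826, 0.001], [-0.001, -0.001, -1.0]]
contact_force: [0.1, -0.1, 0.8]
finger_gap: 0.0855
gripper_force: 0.0
time: 14.7
ee_pos: [0.5799, -0.2212, 0.0407]
tcp_rot: [[0.826, 0.563, 0.001], [0.563, -0.826, -0.0], [0.0, 0.001, -1.0]]
contact_force: [-1.5, 0.2, 5.2]
finger_gap: 0.0161
gripper_force: 58.5
```

The knob is gripped: a 16 mm gap at 58 N. I draw it out along the balance's -x, i.e. (-0.829, -0.559).

```bash
python3 -m crank '[[[1,-0.17,-0.11,0,0],[1,-0.17,-0.11,0,0],[1,-0.17,-0.11,0,0],[1,-0.17,-0.12,0,0],[1,0,0,0,0],[1,0,0,0,0],[1,0,0,0,0],[1,0,0,0,0]]]' 70
```

```text
time: 15.7
ee_pos: [0.5644, -0.2315, 0.0408]
tcp_rot: [[0.826, 0.563, 0.005], [0.563, -0.826, 0.001], [0.004, 0.002, -1.0]]
contact_force: [5.4, 4.0, 1.9]
finger_gap: 0.0159
gripper_force: 68.2
```

Drawn 18.6 mm, and the 6.7 N pull against the spring's expected 7.0 N shows no slip. Continuing.

```bash
python3 -m crank '[[[1,-0.15,-0.1,0,0],[1,-0.15,-0.1,0,0],[1,-0.15,-0.1,0,0],[1,-0.15,-0.1,0,0],[1,-0.13,-0.09,0,0],[1,0,0,0,0],[1,0,0,0,0],[1,0,0,0,0]]]'
python3 - <<'E'
from fit import *
p=[.7085,-.057,np.radians(33.9),0]
im=[]
for n in("scene","top"):
    c=eyes.camera(n); u,v=proj(c,W(p,P["sleeve_mouth"]))[0]; print(n,u,v,[ (k,np.round(m["pixel"],1),round(m["score"],2)) for k in("knob_rear","knob_grip","sleeve_mouth","sash_handle") for m in mark_of(k,n)[:1]])
    u,v=int(u),int(v); a=c["image"][v-25:v+25,u-25:u+25,::-1].copy(); im.append(cv2.resize(a,(400,400),interpolation=cv2.INTER_CUBIC))
cv2.imwrite("pics/r1.png",np.hstack(im))
E
```

```text
time: 16.7
ee_pos: [0.5466, -0.2433, 0.0408]
tcp_rot: [[0.826, 0.563, 0.006], [0.563, -0.826, 0.002], [0.006, 0.002, -1.0]]
contact_force: [6.6, 5.6, 0.9]
finger_gap: 0.0161
gripper_force: 68.3
scene 313.7254308499402 282.38591939518676 [('knob_rear', array([300.8, 286.9]), 0.46), ('knob_grip', array([295.5, 289. ]), 0.5), ('sleeve_mouth', array([313. , 282.1]), 0.85), ('sash_handle', array([335.8, 228.4]), 0.67)]
top 391.71910088540113 198.4047406889752 [('knob_rear', array([391. , 197.7]), 0.44), ('knob_grip', array([402. , 217.2]), 0.59), ('sleeve_mouth', array([392.7, 197.2]), 0.7), ('sash_handle', array([359.4, 167.1]), 0.92)]
```

View pics/r1.png

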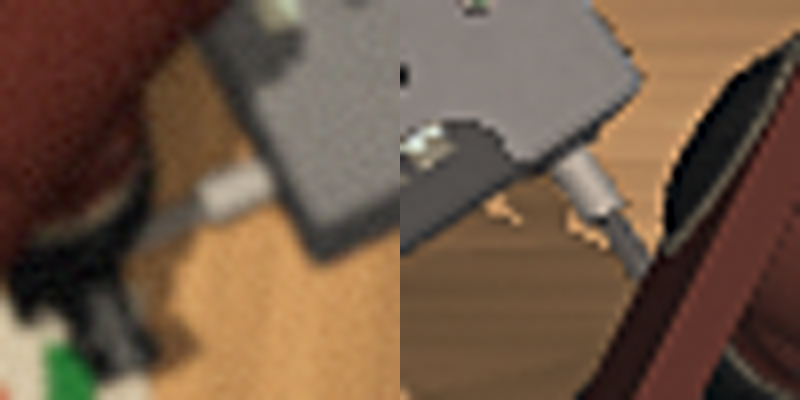

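The scene view shows the sleeve at crop (235,190) with the darker rod running to the gripped knob, and in the top view a dark band sits at the mouth near (620,220). I check the draw with a brightness profile along the rod and averaged force.

Run:
```python
from fit import *
p=[.7085,-.057,np.radians(33.9),0]
F=[];T=[]
s=np.arange(-.205,-.148,.0015)
for n in("scene","top"):
    I=[];Dp=[]
    for _ in range(6):
        c=eyes.camera(n); I.append(c["image"].astype(float)); st=arm.get_state(); F.append(st["contact_force"]); T.append(st["ee_pos"])
    g=np.mean(I,0).mean(2).astype(np.float32)
    best=None
    prof=[]
    for dy in(-.002,0,.002,):
        uv=proj(c,W(p,np.c_[s,np.full_like(s,-.065+dy),np.full_like(s,.0505)])).astype(np.float32)
        prof.append(cv2.remap(g,uv[:,:1],uv[:,1:],cv2.INTER_CUBIC)[:,0])
    print(n);print(np.c_[s*1000,np.array(prof).T].round(0).astype(int).tolist())
f=np.mean(F,0);d=np.array([-np.cos(p[2]),-np.sin(p[2]),0]);print("force",f,"pull",-f@d,"tcp",np.mean(T,0))
```

```text
scene
[[-205, 77, 70, 56], [-204, 78, 74, 63], [-202, 79, 77, 67], [-200, 79, 78, 73], [-199, 80, 80, 76], [-197, 81, 81, 78], [-196, 80, 80, 76], [-194, 80, 79, 75], [-193, 81, 78, 75], [-191, 83, 81, 75], [-190, 88, 83, 76], [-188, 90, 86, 77], [-187, 93, 85, 77], [-185, 97, 89, 78], [-184, 104, 98, 90], [-182, 120, 115, 110], [-181, 138, 139, 137], [-179, 155, 158, 156], [-178, 164, 173, 169], [-176, 170, 176, 176], [-175, 173, 177, 176], [-173, 172, 177, 177], [-172, 171, 177, 177], [-170, 171, 178, 176], [-169, 172, 177, 174], [-167, 173, 177, 174], [-166, 173, 178, 174], [-164, 173, 177, 172], [-163, 172, 176, 172], [-161, 175, 175, 172], [-160, 173, 174, 170], [-158, 163, 163, 162], [-157, 145, 147, 140], [-155, 116, 124, 116], [-154, 92, 94, 89], [-152, 71, 72, 71], [-151, 66, 65, 67], [-149, 76, 75, 76]]
top
[[-205, 57, 76, 82], [-204, 100, 102, 89], [-202, 134, 95, 83], [-200, 136, 83, 80], [-199, 120, 77, 81], [-197, 121, 81, 77], [-196, 130, 91, 81], [-194, 139, 98, 86], [-193, 144, 99, 83], [-191, 140, 86, 73], [-190, 124, 75, 72], [-188, 119, 79, 79], [-187, 126, 86, 76], [-185, 122, 85, 79], [-184, 114, 81, 78], [-182, 114, 93, 83], [-181, 136, 127, 131], [-179, 151, 168, 176], [-178, 151, 179, 184], [-176, 150, 171, 179], [-175, 145, 165, 174], [-173, 141, 167, 175], [-172, 147, 170, 179], [-170, 152, 170, 179], [-169, 147, 167, 178], [-167, 150, 170, 180], [-166, 150, 170, 179], [-164, 148, 167, 177], [-163, 149, 172, 180], [-161, 153, 175, 182], [-160, 158, 180, 183], [-158, 157, 179, 183], [-157, 142, 152, 158], [-155, 100, 107, 105], [-154, 62, 60, 68], [-152, 45, 45, 59], [-151, 63, 62, 76], [-149, 99, 94, 105]]
force [7.647  5.2443 1.9835] pull 9.27209950892212 tcp [ 0.5466 -0.2433  0.0408]
```

Displacement is 40.0 mm by the TCP. The spring force is about 9.5 N once the sensor's free-air bias is removed, against 9.6 N at the mark. The grip is steady, so I hand in.

```bash
python3 -c "
from cell import arm,job
s=arm.get_state();print(s['time'],s['ee_pos'],s['gripper_force'],s['finger_gap']);print(job.job_done())"
```

```text
17.8 [ 0.54661891 -0.243298    0.04075289] 68.27036261558533 0.016138360218829313
the job is handed in; nothing more can be done
None
```

I shut the sash by its handle, then drew the calibration rod 40 mm out to its mark and handed the job in at 17.8 s with the knob still gripped and held there. The ring itself was too faint in the images to confirm by eye, so the 40 mm rests on arm travel and spring force.

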